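Seat a lens barrel in the gauge's V-block and hold it pressed

ROBOT

A 7-joint arm with a two-finger parallel gripper is mounted at the origin on the work surface. World frame = base frame: x ahead of the robot, y to its left, z up, the work surface at z = 0. Lengths are in m, angles in rad, forces in N, time in s.
With the tool pointing down it reaches from about 0.425 to 0.925 m from the base axis. Payload 6.8 kg.
Tool frame: the origin (TCP) lies at the very end of the fingers, on their centre line; the grasp point (between the pads) lies 19 mm behind it; z points along the fingers, y is the line along which they close (so a half turn about z gives the same grasp; the last joint's range is limited). The gripper opens to 85 mm and grips with 20 to 120 N. Pads are 22 mm wide; open, the fingers measure 114 mm over their backs; the gripper's body (76 mm by 85 mm) begins 54 mm behind the grasp point. The pads swing forward as they close: fully open they stand 13 mm farther back than shut.
Start: joints at [-1.407, 0.477, 0.022, 1.555, -0.011, 1.109, -0.083], TCP at [0.181, 0.65, 0.193] pointing down, gripper open.
Joint ranges: [-2.96, 2.96], [-0.34, 2.1], [-1.41, 1.46], [0.24, 2.44], [-1.37, 4.51], [0.17, 1.92], [-2.96, 2.96]. Speed limits (rad/s): [2.39, 2.39, 3.14, 3.14, 3.14, 3.14, 3.14].

INTERFACE

Orientations are given as a rotation vector (axis times angle).
In Python, from plant import robot gives the robot as it stands.
- The arm moves only by the tool drive_tool, never from a script. Its argument "commands" is a list of rows, each an object of numbers: "tx", "ty", "tz": the shift along the tool's x, y, z in m; "yaw": the turn about the tool's z in degrees; "hand": the finger opening in m, from 0 to 0.0854. A call has 1 to 20 rows; each row is the pose to reach, as a shift and turn from the pose commanded when the call began, along the tool's axes at that moment; what a row does not reach only later rows make up. A row lasts 1/10 s, in which the tool goes at most 50 mm and 8.59 degrees, less where a joint would pass 70% of its speed; a pose out of reach is approached as far as the arm can. A call with a gripper value outside its range is refused whole. The fingers move at their own pace and stop on an object; "force" is the grip in N (left out, the last holds). Time passes only in rows, so rows that repeat a pose let the fingers close. It gives the time, the measured TCP pose, the force, the opening and the grip force at its end, in the units of the state.
- robot.get_state(): the state, without advancing time (a new reading comes with each control period).
- robot.camera(name): name is "scene" or "top"; returns the picture (420x560x3 uint8, blue, green, red); there is no depth.
- robot.camera_model(name): a dict with "fov_y" (degrees; the focal length in pixels is half the picture's height over the tangent of half this angle, whatever the lens; pixels are square), "cx", "cy" (the principal point, pixels), "dist_coeffs" ([k1, k2, p1, p2, k3] as OpenCV has them; the pictures are not rectified), "rvec" (rotation vector, rad) and "tvec" (3), from world to camera coordinates, as OpenCV has them. Camera axes: x right, y down, z forward; pixel columns grow to the right and rows downward; lengths in m; the calibration is good to about 2 mm. A picture is of the moment at which its call begins. camera_model takes no time and is no camera call.
- robot.sign_off(): hands the job in; it is judged then, once.
The state is a dict: "time": time; "joint_positions": joint angles; "qd": joint speeds; "effort": joint torques, N m; "tool_pos": TCP position; "tool_rot": TCP orientation; "ft_force": force on the tool from outside, world axes, zero at the start; "moment": the same for the moment, N m; "gripper_width": finger opening in m; "finger_force": force on a finger pad.
Only numpy, scipy, OpenCV 4.12 (cv2) and the standard library are available. Lean on these libraries where they do the work, as an engineer would, in place of code of your own. Each camera call takes 0.05 s, during which the arm holds its last target. There are 200 camera calls.

TASK

First push the gauge's open drawer all the way home until it clicks into its detent. Then take the lens barrel from its wooden rest, lay it lengthwise and centred in the V-block on the drawer, and finish while still holding it pressed down firmly, without forcing, so that it bears on both sides of the V and the drawer stays home. Do not drop the barrel, and leave the other things on the bench where they are.

Things in the scene. Friction and masses are not known exactly. Their poses are not given: they have to be found in the camera images.
- drawer (a joint): the drawer's travel: 0 = fully home, up to 0.085 m = pulled out along the gauge's -x (towards the robot); starts 0.045 to 0.080 out. Slides with about 1 N of friction; a sprung ball detent resists over the last 11 to 5 mm (about 5 N more) and pulls the drawer in over the last 5 mm.
- gauge: the fixed gauge: dark bed with two aluminium side rails (124 mm wide over all, rails 30 mm high) and, at its far end, a green gauge head 70 mm high with a dial on it to 115 mm; origin on the bench straight below vee_axis when the drawer is home; x level into the gauge (the way the drawer is pushed), y left, z up; the head starts 95 mm along x from the origin
- drawer_front (a point): middle of the top edge of the drawer's front face, moves with the drawer, 54 mm above the bench; axes as the gauge's (x = the way to push). The dark steel front is an upright plate 104 mm wide (y), 40 mm high (14 to 54 mm above the bench) and 12 mm thick behind this face
- vee_axis (a point): where the middle of the barrel's axis lies when seated in the V-block: 75 mm above the bench, 87 mm along x behind drawer_front, moves with the drawer; x along the groove, z up. The steel V-block is two blocks, each 24 mm long in x and 52 mm wide, with a 44 mm gap between them (centred here) for the fingers, open down to 22 mm above the bench
- vee_left: the sloping steel faces on the +y side of the V, one on each block, at 45 degrees (a 90 degree V), from the apex 24 mm below vee_axis up to about 5 mm below it; ground and oiled, so slippery; origin on the bench under vee_axis
- vee_right: the like faces on the -y side of the V; origin on the bench under vee_axis
- barrel: lens barrel: a plain aluminium cylinder 34 mm in diameter and 110 mm long with a black band in the middle and black end rings with glass, about 0.25 kg; origin at its centre, x along its axis (it may be turned either way round). It lies in a wooden rest with its axis 31 mm above the bench; the rest's two saddles leave 72 mm of its middle free, over a board 6 mm thick
- rest: wooden rest, fixed: a board 124 x 72 x 6 mm with two saddles; origin at the centre of its underside, x along the barrel
- screwdriver: bystander: red-handled screwdriver lying on the bench
- jar: bystander: glass jar with steel lid, 48 mm wide, 55 mm high; origin under it
- lens_cap: bystander: black lens cap, 48 mm wide, 14 mm high, flat on the bench; origin under it
- wipes: bystander: white canister of wipes, 80 mm wide, 150 mm high; origin under it

How it is judged:
By the outcome, as a careful person would: the job done as asked, in the order asked, and still so for the second after the job is handed in, while the arm keeps its last pose, push and grip.
It also fails if it takes over 64 s, if anything falls off the work surface, if the arm or the gripper's body presses on something with over 40 N, if the wrist force passes 120 N, or if a joint passes its speed limit or range.

## Working session

There is one attempt and no reset: what is moved stays moved. The work goes in short steps, Python scripts to look and compute and a tool call to move; the robot and the scene stay as the last step left them, time stands still between calls to the robot, and variables do not carry over. Pictures are saved under pics/ and viewed, at most 10 in all, crops included, and the job is handed in when it is done.

Besides the shell and the picture viewer there is one more tool, called by a JSON object that holds its "api" and its "payload". drive_tool: Moves the arm, as the interface text tells. Its arguments: {"type":"object","properties":{"commands":{"type":"array"},"force":{"type":"number"}},"required":["commands"]}

```bash
ls; mkdir -p pics
python3 - <<'E'
from plant import robot
import cv2
for n in("scene","top"):
    cv2.imwrite(f"pics/{n}0.png",robot.camera(n)); print(n,robot.camera_model(n))
print(robot.get_state())
E
```

```text
pics
scene {'fov_y': 50.95630417211172, 'cx': 282.34094355288494, 'cy': 198.3949104693492, 'dist_coeffs': array([-0.00895289,  0.        ,  0.        ,  0.        ,  0.        ]), 'rvec': array([ 1.8547252 ,  1.82849069, -0.59763012]), 'tvec': array([-0.00858124, -0.40315204,  1.7688331 ])}
top {'fov_y': 44.72260358279351, 'cx': 283.97799043483917, 'cy': 211.3676686854021, 'dist_coeffs': array([-0.01565812,  0.        ,  0.        ,  0.        ,  0.        ]), 'rvec': array([ 2.16703583, -2.18835081,  0.08840865]), 'tvec': array([0.00321289, 0.56988324, 1.32454412])}
{'time': 0.1, 'joint_positions': array([-1.40708912,  0.47771937,  0.02235448,  1.55639428, -0.01149044,
        1.10928019, -0.08309673]), 'qd': array([ 0.00026362, -0.0014684 ,  0.00170714, -0.00275094, -0.00137852,
       -0.0007021 ,  0.00081883]), 'effort': array([ 4.07086642e-03, -5.97763610e+01,  1.61367640e+00, -2.81954366e+01,
        1.28630310e-02,  4.98736248e-03,  1.62568689e-06]), 'tool_pos': array([0.18108112, 0.64961859, 0.19160431]), 'tool_rot': array([-4.25602312e-01, -3.11253726e+00,  2.62366857e-03]), 'ft_force': array([ 0.13551069, -0.04147082,  0.1808313 ]), 'moment': array([-0.00936649,  0.01322231,  0.0050519 ]), 'finger_force': 0.0, 'gripper_width': 0.08550660300521769}
```

View pics/scene0.png

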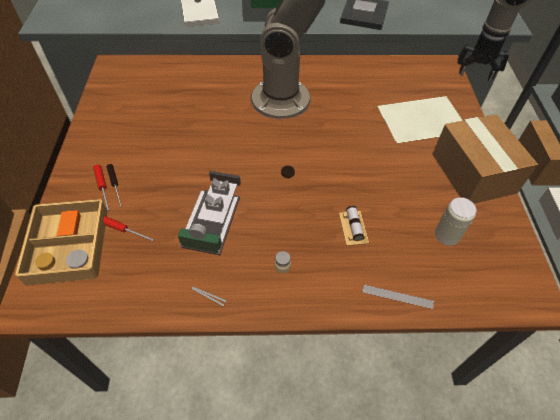

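View pics/top0.png

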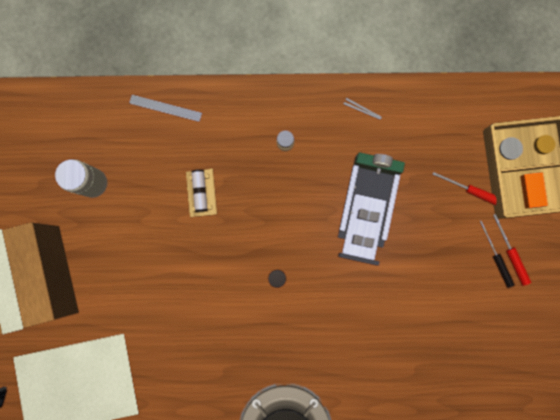

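Scene: gauge at about (212,213), barrel at (354,223) in its rest, and the arm out of the way. Top: gauge at (371,208) with its front at (359,260), barrel at (200,191). Next I'll enlarge those regions.

Run:
```python
import cv2,numpy as np
s=cv2.imread("pics/scene0.png");t=cv2.imread("pics/top0.png")
def c(im,x,y,w,h,k): return cv2.resize(im[y:y+h,x:x+w],None,fx=k,fy=k,interpolation=cv2.INTER_CUBIC)
a=np.hstack([c(t,320,145,100,130,4.6154)[:600,:460],np.vstack([c(t,170,160,60,60,5),c(s,330,195,60,60,5)])])
cv2.imwrite("pics/c1.png",a)
cv2.imwrite("pics/c2.png",c(s,170,165,80,95,6.3))
```

```text
(no output)
```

View pics/c1.png

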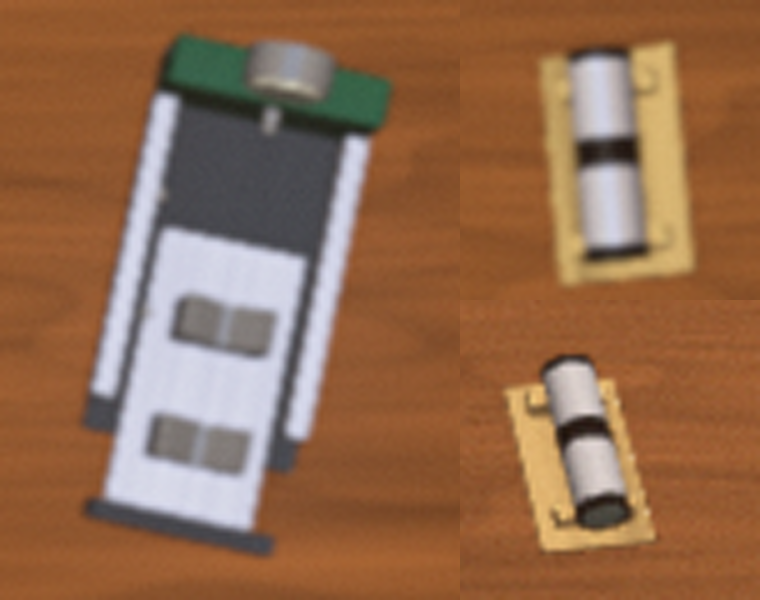

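View pics/c2.png

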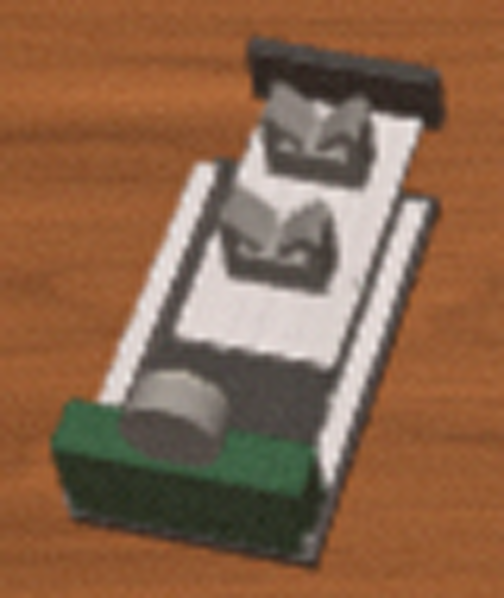

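The crops give the drawer front's top corners, the V-block corners, the rail edges and the barrel's limbs and ends. I'll fit the poses from both views.

```bash
cat > h.py <<'E'
import cv2,numpy as np
from plant import robot
def cam(n):
    m=robot.camera_model(n); f=210/np.tan(np.radians(m["fov_y"])/2)
    return m["rvec"],m["tvec"],np.array([[f,0,m["cx"]],[0,f,m["cy"]],[0,0,1]]),m["dist_coeffs"]
C={n:cam(n) for n in("top","scene")}
def proj(n,P): return cv2.projectPoints(np.atleast_2d(P).astype(float),*C[n])[0][:,0]
def crop(p,off,k,org=(0,0)): return (np.array(p,float)-org+.5)/k-.5+off
def tri(pt,ps):
    M=[];U=[]
    for n,p in(("top",pt),("scene",ps)):
        r,t,K,d=C[n];M.append(np.c_[cv2.Rodrigues(r)[0],t]);U.append(cv2.undistortPoints(np.array([[p]],float),K,d)[0].T)
    X=cv2.triangulatePoints(*M,*U)[:,0];return X[:3]/X[3]
def gw(P,g): # gauge frame -> world
    c,s=np.cos(g[2]),np.sin(g[2]);P=np.atleast_2d(P).astype(float)
    return np.c_[g[0]+c*P[:,0]-s*P[:,1],g[1]+s*P[:,0]+c*P[:,1],P[:,2]]
E
cat > fit.py <<'E'
from h import *
from scipy.optimize import least_squares
T=lambda p:crop(p,(320,145),4.6154); S=lambda p:crop(p,(170,165),6.3)
# (cam, pixel, (x,y,z) gauge mm, moves with drawer)
O=[("top",T((86,515)),(-87,52,54),1),("top",T((270,554)),(-87,-52,54),1),
("top",T((90,499)),(-75,52,54),1),("top",T((274,540)),(-75,-52,54),1),
("scene",S((440,70)),(-87,52,54),1),("scene",S((254,37)),(-87,-52,54),1),
("top",T((167,95)),(95,62,30),0),("top",T((372,139)),(95,-62,30),0),
("scene",S((55,441)),(95+0,0,0),-1)]
# V block groove centre lines & block tops (z 70)
O+=[("top",T((184,296)),(46,26,70),1),("top",T((276,308)),(46,-26,70),1),("top",T((268,355)),(22,-26,70),1),
("top",T((162,414)),(-22,26,70),1),("top",T((252,430)),(-22,-26,70),1),("top",T((245,473)),(-46,-26,70),1)]
O+=[("scene",S((366,98)),(-22,26,70),1),("scene",S((262,133)),(-22,-26,70),1),("scene",S((330,205)),(46,26,70),1),("scene",S((222,190)),(22,-26,70),1)]
O=[o for o in O if o[3]>=0]
def res(v):
    r=[]
    for n,p,P,m in O:
        P=np.array(P)/1000.; P[0]-=m*v[3]; r.append(proj(n,gw(P,v))[0]-p)
    return np.array(r)
s=least_squares(lambda v:res(v).ravel(),[.6,-.2,-.2,.06],loss="soft_l1",x_scale=[.1,.1,.1,.01])
print("gauge x,y,yaw,d",s.x.round(4))
for o,r in zip(O,res(s.x)): print(o[0],o[2],r.round(2))
t2=lambda p:crop(p,(170,160),5,(460,0)); s2=lambda p:crop(p,(330,195),5,(460,300))
print("barrel c",tri(t2((608,151)),s2((583,432))).round(4))
a=tri(t2((601,50)),s2((604,512)));b=tri(t2((617,252)),s2((567,363)));print("ends",a,b,np.linalg.norm(a-b),(a+b)/2)
# rails outer edges yaw
print("front L,R tri",tri(O[0][1],O[4][1]),tri(O[1][1],O[5][1]))
def onz(n,p,z):
    r,t,K,d=C[n];R=cv2.Rodrigues(r)[0];u=cv2.undistortPoints(np.array([[p]],float),K,d)[0,0]
    c=-R.T@t;w=R.T@np.r_[u,1];return c+w*(z-c[2])/w[2]
for q,w in(((155,95),(90,395)),((370,140),(308,440))):
    A=onz("top",T(q),.03);B=onz("top",T(w),.03);print("rail",A,B,np.arctan2(*(A-B)[1::-1]))
E
python3 fit.py
```

```text
gauge x,y,yaw,d [ 0.5851 -0.226  -0.2329  0.0643]
top (-87, 52, 54) [0.04 0.32]
top (-87, -52, 54) [-0.14  0.88]
top (-75, 52, 54) [ 0.17 -0.79]
top (-75, -52, 54) [-0.03 -0.68]
scene (-87, 52, 54) [ 0.6  -0.43]
scene (-87, -52, 54) [-0.13 -0.58]
top (95, 62, 30) [-2.36 -0.57]
top (95, -62, 30) [-0.97  0.15]
top (46, 26, 70) [ 0.5  -0.96]
top (46, -26, 70) [0.5  0.93]
top (22, -26, 70) [ 0.29 -0.09]
top (-22, 26, 70) [-0.33 -0.54]
top (-22, -26, 70) [0.18 0.52]
top (-46, -26, 70) [-0.26  0.44]
scene (-22, 26, 70) [-1.33  5.71]
scene (-22, -26, 70) [-0.47 -2.69]
scene (46, 26, 70) [-1.93  5.45]
scene (22, -26, 70) [ 1.56 -1.13]
barrel c [0.6271 0.2183 0.0426]
ends [0.68164111 0.22440388 0.03656014] [0.5740755  0.21398161 0.04213705] 0.1082131580985411 [0.6278583  0.21919274 0.03934859]
front L,R tri [ 0.45069262 -0.14151058  0.05266298] [ 0.4281043  -0.24160789  0.05371343]
rail [ 0.69030508 -0.18692029  0.03      ] [ 0.51843459 -0.14637522  0.03      ] -0.2316691996038959
rail [ 0.66303517 -0.30965035  0.03      ] [ 0.49167474 -0.26954479  0.03      ] -0.2299040266422597
```

```bash
cat >> h.py <<'E'
GY=-0.231; gx=np.array([np.cos(GY),np.sin(GY)]); gy=np.array([-gx[1],gx[0]])
def G(a,b,z): return [*(a*gx+b*gy),z]
def plan(pts,yaw=None):
    s=robot.get_state();R=cv2.Rodrigues(s["tool_rot"])[0];p=s["tool_pos"]
    a=np.degrees(np.arctan2(R[1,0],R[0,0]))
    print("t",round(s["time"],2),"p",p.round(4),"xdir",a.round(2),"gauge",(p[:2]@gx).round(4),(p[:2]@gy).round(4),"ft",s["ft_force"].round(2),"w",round(s["gripper_width"],4),"ff",round(s["finger_force"],1),"tz.",R[:,2].round(4))
    for q in pts: print(q and np.round(q,4),(R.T@(np.array(q)-p)*1000).round(1))
    if yaw is not None: print("yaw cmd",(a-yaw+180)%360-180)
E
python3 - <<'E'
from h import *
z=.25
plan([[.25,.42,z],[.42,.22,z],[.47,.0,z],G(.4717-.03,-.0855,z),G(.4717-.03,-.0855,.034)],180+np.degrees(GY))
E
```

```text
t 0.1 p [0.1811 0.6496 0.1916] xdir 164.43 gauge 0.0275 0.6738 ft [ 0.14 -0.04  0.18] w 0.0855 ff 0.0 tz. [-3.0e-04 -1.6e-03 -1.0e+00]
[0.25 0.42 0.25] [-128.  -202.8  -58. ]
[0.42 0.22 0.25] [-345.5 -349.8  -57.8]
[0.47 0.   0.25] [-452.7 -548.3  -57.4]
[ 0.4104 -0.1844  0.25  ] [-444.8 -741.9  -57.1]
[ 0.4104 -0.1844  0.034 ] [-444.8 -741.5  158.9]
yaw cmd -2.337121072044198
```

{"api": "drive_tool", "payload": {"commands": [{"tx": 0, "ty": 0, "tz": -0.05, "yaw": 0, "hand": 0}, {"tx": -0.06, "ty": -0.1, "tz": -0.058, "yaw": 0, "hand": 0}, {"tx": -0.128, "ty": -0.203, "tz": -0.058, "yaw": 0, "hand": 0}, {"tx": -0.128, "ty": -0.203, "tz": -0.058, "yaw": 0, "hand": 0}, {"tx": -0.128, "ty": -0.203, "tz": -0.058, "yaw": 0, "hand": 0}, {"tx": -0.128, "ty": -0.203, "tz": -0.058, "yaw": 0, "hand": 0}, {"tx": -0.345, "ty": -0.35, "tz": -0.058, "yaw": -2.3, "hand": 0}, {"tx": -0.345, "ty": -0.35, "tz": -0.058, "yaw": -2.3, "hand": 0}, {"tx": -0.345, "ty": -0.35, "tz": -0.058, "yaw": -2.3, "hand": 0}, {"tx": -0.345, "ty": -0.35, "tz": -0.058, "yaw": -2.3, "hand": 0}, {"tx": -0.345, "ty": -0.35, "tz": -0.058, "yaw": -2.3, "hand": 0}, {"tx": -0.345, "ty": -0.35, "tz": -0.058, "yaw": -2.3, "hand": 0}, {"tx": -0.453, "ty": -0.548, "tz": -0.058, "yaw": -2.3, "hand": 0}, {"tx": -0.453, "ty": -0.548, "tz": -0.058, "yaw": -2.3, "hand": 0}, {"tx": -0.453, "ty": -0.548, "tz": -0.058, "yaw": -2.3, "hand": 0}, {"tx": -0.453, "ty": -0.548, "tz": -0.058, "yaw": -2.3, "hand": 0}, {"tx": -0.453, "ty": -0.548, "tz": -0.058, "yaw": -2.3, "hand": 0}]}}

```text
time: 1.8
tool_pos: [0.4704, -0.0034, 0.2506]
tool_rot: [0.37, 3.119, -0.001]
ft_force: [0.2, 1.1, -0.2]
gripper_width: 0.0001
finger_force: 0.0
```

Run:
```python
from h import *
z=.25
plan([G(.4717-.03,-.0855,.15),G(.4717-.03,-.0855,.034)],180+np.degrees(GY))
```

```text
t 1.8 p [ 0.4704 -0.0034  0.2506] xdir 166.47 gauge 0.4587 0.1044 ft [ 0.19  1.15 -0.16] w 0.0001 ff 0.0 tz. [ 2.e-04 -5.e-04 -1.e+00]
[ 0.4104 -0.1844  0.15  ] [  16.1 -190.   100.7]
[ 0.4104 -0.1844  0.034 ] [  16.1 -189.9  216.7]
yaw cmd -0.2995096434469531
```

{"api": "drive_tool", "payload": {"commands": [{"tx": 0.016, "ty": -0.19, "tz": 0, "yaw": -0.3, "hand": 0}, {"tx": 0.016, "ty": -0.19, "tz": 0, "yaw": -0.3, "hand": 0}, {"tx": 0.016, "ty": -0.19, "tz": 0.05, "yaw": -0.3, "hand": 0}, {"tx": 0.016, "ty": -0.19, "tz": 0.1, "yaw": -0.3, "hand": 0}, {"tx": 0.016, "ty": -0.19, "tz": 0.1, "yaw": -0.3, "hand": 0}, {"tx": 0.016, "ty": -0.19, "tz": 0.1, "yaw": -0.3, "hand": 0}, {"tx": 0.016, "ty": -0.19, "tz": 0.13, "yaw": -0.3, "hand": 0}, {"tx": 0.016, "ty": -0.19, "tz": 0.16, "yaw": -0.3, "hand": 0}, {"tx": 0.016, "ty": -0.19, "tz": 0.19, "yaw": -0.3, "hand": 0}, {"tx": 0.016, "ty": -0.19, "tz": 0.216, "yaw": -0.3, "hand": 0}, {"tx": 0.016, "ty": -0.19, "tz": 0.216, "yaw": -0.3, "hand": 0}, {"tx": 0.016, "ty": -0.19, "tz": 0.216, "yaw": -0.3, "hand": 0}]}}

```text
time: 3.0
tool_pos: [0.4121, -0.1799, 0.0353]
tool_rot: [0.354, 3.121, 0.001]
ft_force: [0.3, 0.3, 0.9]
gripper_width: 0.0001
finger_force: 0.0
```

Run:
```python
from h import *
plan([G(.4717+.03,-.0855,.034)])
```

```text
t 3.0 p [ 0.4121 -0.1799  0.0353] xdir 167.07 gauge 0.4424 -0.0808 ft [0.29 0.25 0.87] w 0.0001 ff 0.0 tz. [ 2.e-04  4.e-04 -1.e+00]
[ 0.4688 -0.1981  0.034 ] [-59.3  -5.    1.3]
```

{"api": "drive_tool", "payload": {"commands": [{"tx": -0.01, "ty": -0.004, "tz": 0}, {"tx": -0.016, "ty": -0.004, "tz": 0}, {"tx": -0.022, "ty": -0.004, "tz": 0}, {"tx": -0.028, "ty": -0.004, "tz": 0}, {"tx": -0.034, "ty": -0.004, "tz": 0}, {"tx": -0.04, "ty": -0.004, "tz": 0}, {"tx": -0.046, "ty": -0.004, "tz": 0}, {"tx": -0.052, "ty": -0.004, "tz": 0}, {"tx": -0.058, "ty": -0.004, "tz": 0}, {"tx": -0.063, "ty": -0.004, "tz": 0}, {"tx": -0.067, "ty": -0.004, "tz": 0}]}}

```text
validation failed for argument at $.co...
```

Run:
```python
from h import *
plan([])
```

```text
t 3.0 p [ 0.4121 -0.1799  0.0353] xdir 167.07 gauge 0.4424 -0.0808 ft [0.29 0.25 0.87] w 0.0001 ff 0.0 tz. [ 2.e-04  4.e-04 -1.e+00]
```

All fields are required, so I'm resending with them filled in.

{"api": "drive_tool", "payload": {"commands": [{"tx": -0.01, "ty": -0.004, "tz": 0, "yaw": 0, "hand": 0}, {"tx": -0.016, "ty": -0.004, "tz": 0, "yaw": 0, "hand": 0}, {"tx": -0.022, "ty": -0.004, "tz": 0, "yaw": 0, "hand": 0}, {"tx": -0.028, "ty": -0.004, "tz": 0, "yaw": 0, "hand": 0}, {"tx": -0.034, "ty": -0.004, "tz": 0, "yaw": 0, "hand": 0}, {"tx": -0.04, "ty": -0.004, "tz": 0, "yaw": 0, "hand": 0}, {"tx": -0.046, "ty": -0.004, "tz": 0, "yaw": 0, "hand": 0}, {"tx": -0.052, "ty": -0.004, "tz": 0, "yaw": 0, "hand": 0}, {"tx": -0.058, "ty": -0.004, "tz": 0, "yaw": 0, "hand": 0}, {"tx": -0.063, "ty": -0.004, "tz": 0, "yaw": 0, "hand": 0}, {"tx": -0.067, "ty": -0.004, "tz": 0, "yaw": 0, "hand": 0}]}}

```text
time: 4.1
tool_pos: [0.4761, -0.1996, 0.0345]
tool_rot: [0.355, 3.121, -0.0]
ft_force: [0.1, 0.1, 0.2]
gripper_width: 0.0
finger_force: 0.0
```

Run:
```python
from h import *
plan([])
```

```text
t 4.1 p [ 0.4761 -0.1996  0.0345] xdir 167.03 gauge 0.5091 -0.0853 ft [0.12 0.14 0.18] w 0.0 ff 0.0 tz. [ 0. -0. -1.]
```

{"api": "drive_tool", "payload": {"commands": [{"tx": -0.002, "ty": 0, "tz": 0, "yaw": 0, "hand": 0}, {"tx": -0.004, "ty": 0, "tz": 0, "yaw": 0, "hand": 0}, {"tx": -0.006, "ty": 0, "tz": 0, "yaw": 0, "hand": 0}]}}

```text
time: 4.4
tool_pos: [0.4814, -0.2008, 0.0345]
tool_rot: [-0.355, -3.121, -0.0]
ft_force: [-0.2, -0.0, 0.0]
gripper_width: 0.0001
finger_force: 0.0
```

Run:
```python
from h import *
plan([])
t=robot.camera("top");cv2.imwrite("pics/t1.png",cv2.resize(t[145:275,320:420],None,fx=4.6154,fy=4.6154,interpolation=cv2.INTER_CUBIC))
```

```text
t 4.4 p [ 0.4814 -0.2008  0.0345] xdir 167.02 gauge 0.5146 -0.0853 ft [-0.22 -0.04  0.04] w 0.0001 ff 0.0 tz. [-2.e-04  1.e-04 -1.e+00]
```

View pics/t1.png

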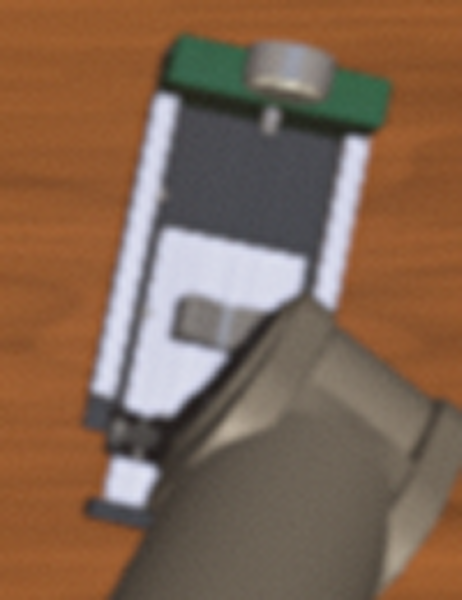

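Run:
```python
from h import *
print(proj("scene",[.181,.65,.192]),proj("top",[.181,.65,.192]))
p=robot.get_state()["tool_pos"]
for n in C:
    print(n,proj(n,p),proj(n,p+[0,0,.1]))
    print((proj("top",p)-[320,145])*4.6)
s=robot.camera("scene");cv2.imwrite("pics/s1.png",cv2.resize(s[100:280,150:350],None,fx=3.2,fy=3.2,interpolation=cv2.INTER_CUBIC))
```

```text
[[469.44869768  89.03462244]] [[ -2.31119893 378.96393533]]
top [[360.44592028 243.93369927]] [[366.52483022 243.11506628]]
[[186.05123331 455.09501663]]
scene [[221.57058706 186.63939974]] [[218.53951926 166.48872309]]
[[186.05123331 455.09501663]]
```

View pics/s1.png

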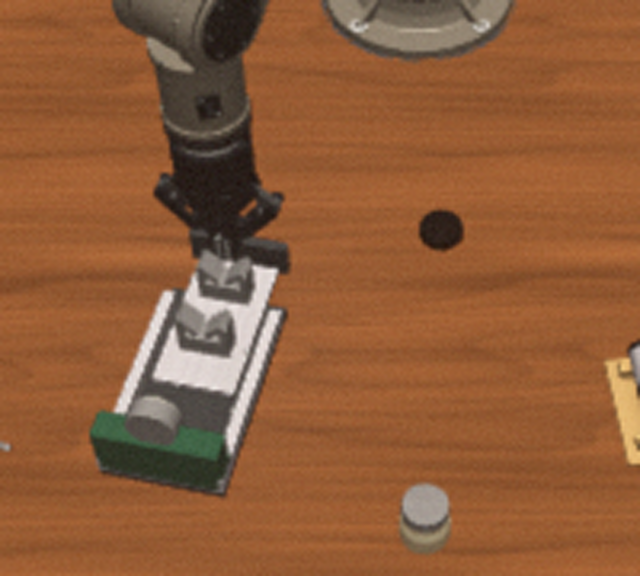

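Run:
```python
from h import *
for n in C: print(n,proj(n,[[0,0,0],[0,0,.02],[.08,0,0],[0,.08,0]]).round(1), robot.camera_model(n)["tvec"])
print(robot.get_state()["joint_positions"])
print([x for x in dir(robot) if x[0]!="_"])
s=robot.camera("scene");t=robot.camera("top");
cv2.imwrite("pics/b.png",np.hstack([cv2.resize(s[60:140,220:340],None,fx=3,fy=3),cv2.resize(t[340:420,225:345],None,fx=3,fy=3)]))
```

```text
top [[285.2 430.4]
 [285.2 433. ]
 [284.9 398.9]
 [254.5 430.6]] [0.00321289 0.56988324 1.32454412]
scene [[280.2  98. ]
 [280.3  94.1]
 [280.5 111.5]
 [300.1  98. ]] [-0.00858124 -0.40315204  1.7688331 ]
[-0.16831621  0.50396273  0.56567651  2.07781107 -0.42795358  0.67351563
  2.02601101]
['IKError', 'camera', 'camera_model', 'get_state', 'sign_off']
```

View pics/b.png

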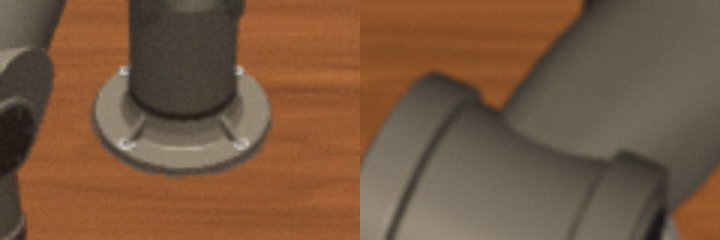

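The base matches the cameras but the fingertip does not: it shows just on the robot side of the plate, about 40 mm short of the reported TCP, and the drawer hasn't moved. I'll raise the tool so the tip is in clear view and measure the offset by image differencing.

{"api": "drive_tool", "payload": {"commands": [{"tx": 0, "ty": 0, "tz": -0.04, "yaw": 0, "hand": 0}, {"tx": 0, "ty": 0, "tz": -0.08, "yaw": 0, "hand": 0}, {"tx": 0, "ty": 0, "tz": -0.1, "yaw": 0, "hand": 0}, {"tx": 0, "ty": 0, "tz": -0.1, "yaw": 0, "hand": 0}, {"tx": 0, "ty": 0, "tz": -0.1, "yaw": 0, "hand": 0}, {"tx": 0, "ty": 0, "tz": -0.1, "yaw": 0, "hand": 0}]}}

```text
time: 5.2
tool_pos: [0.4805, -0.2003, 0.1333]
tool_rot: [-0.354, -3.119, -0.001]
ft_force: [0.3, -0.1, -0.1]
gripper_width: 0.0002
finger_force: 0.0
```

```bash
cat >> h.py <<'E'
def onz(n,p,z):
    r,t,K,d=C[n];R=cv2.Rodrigues(r)[0];u=cv2.undistortPoints(np.array([[p]],float),K,d)[0,0]
    c=-R.T@t;w=R.T@np.r_[u,1];return c+w*(z-c[2])/w[2]
E
python3 - <<'E'
from h import *
plan([])
p=robot.get_state()["tool_pos"]
s0=cv2.imread("pics/scene0.png").astype(int)
s=robot.camera("scene");t=robot.camera("top");cv2.imwrite("pics/s2.png",s);cv2.imwrite("pics/t2.png",t)
d=np.abs(s.astype(int)-s0).sum(2)
print("expect",proj("scene",p),proj("top",p), C["scene"][0].shape, "cam", [(-cv2.Rodrigues(C[n][0])[0].T@C[n][1]).round(3) for n in C])
for r in range(130,190):
    c=np.where(d[r,170:300]>50)[0]+170
    if len(c): print(r,c.min(),c.max(),len(c))
E
```

```text
t 5.2 p [ 0.4805 -0.2003  0.1333] xdir 167.03 gauge 0.5136 -0.085 ft [ 0.28 -0.13 -0.13] w 0.0002 ff 0.0 tz. [-2.1e-03  6.0e-04 -1.0e+00]
expect [[218.78212282 166.42174027]] [[366.23388489 243.67284069]] (3,) cam [array([ 0.458, -0.005,  1.367]), array([ 1.389, -0.037,  1.167])]
130 196 227 31
131 195 228 34
132 195 228 34
133 195 229 35
134 194 229 36
135 194 229 36
136 193 235 41
137 193 236 44
138 194 236 43
139 195 236 42
140 196 235 39
141 197 235 37
142 198 235 36
143 199 234 34
144 200 234 34
145 201 233 33
146 202 232 31
147 203 231 29
148 204 230 27
149 206 228 23
150 211 227 17
151 211 226 16
152 212 225 14
153 212 222 11
154 212 222 11
155 212 222 11
156 212 221 10
157 213 221 9
158 214 221 8
159 215 220 6
160 216 218 3
```

Run:
```python
from h import *
for z in (.1,.14,.18): print(z,proj("top",[.4814+.05*gy[0],-.2008+.05*gy[1],z]), crop((135,435),(320,145),4.6154))
p=np.array([.4805,-.2003,.1333])
print(proj("scene",p+[0,0,.03]),proj("scene",p-[.033*gx[0],.033*gx[1],0]))
print(np.tan(np.radians(25.478)))
```

```text
0.1 [[344.58058036 239.16627979]] [348.85823547 238.85801881]
0.14 [[346.50611714 238.68275782]] [348.85823547 238.85801881]
0.18 [[348.56100414 238.16673217]] [348.85823547 238.85801881]
[[217.81348693 159.91505136]] [[221.88232016 158.72125849]]
0.47650429064352096
```

Only z is off: the xy agrees in both views, and the real tip is about 30 mm higher than reported. My first pass went over the plate without touching anything. I'll back off, go down again in front of the plate, and check z by gentle touch.

{"api": "drive_tool", "payload": {"commands": [{"tx": 0.04, "ty": 0, "tz": 0, "yaw": 0, "hand": 0}, {"tx": 0.072, "ty": 0, "tz": 0, "yaw": 0, "hand": 0}, {"tx": 0.072, "ty": 0, "tz": 0, "yaw": 0, "hand": 0}, {"tx": 0.072, "ty": 0, "tz": 0, "yaw": 0, "hand": 0}, {"tx": 0.072, "ty": 0, "tz": 0.04, "yaw": 0, "hand": 0}, {"tx": 0.072, "ty": 0, "tz": 0.08, "yaw": 0, "hand": 0}, {"tx": 0.072, "ty": 0, "tz": 0.11, "yaw": 0, "hand": 0}, {"tx": 0.072, "ty": 0, "tz": 0.13, "yaw": 0, "hand": 0}, {"tx": 0.072, "ty": 0, "tz": 0.14, "yaw": 0, "hand": 0}, {"tx": 0.072, "ty": 0, "tz": 0.14, "yaw": 0, "hand": 0}, {"tx": 0.072, "ty": 0, "tz": 0.145, "yaw": 0, "hand": 0}, {"tx": 0.072, "ty": 0, "tz": 0.15, "yaw": 0, "hand": 0}]}}

```text
time: 6.5
tool_pos: [0.4126, -0.1849, -0.0149]
tool_rot: [0.354, 3.119, -0.0]
ft_force: [-0.3, 0.5, 0.0]
gripper_width: 0.0005
finger_force: 0.0
```

{"api": "drive_tool", "payload": {"commands": [{"tx": 0, "ty": 0, "tz": 0.002, "yaw": 0, "hand": 0}, {"tx": 0, "ty": 0, "tz": 0.004, "yaw": 0, "hand": 0}, {"tx": 0, "ty": 0, "tz": 0.006, "yaw": 0, "hand": 0}]}}

```text
time: 6.8
tool_pos: [0.4116, -0.1846, -0.0214]
tool_rot: [0.355, 3.121, 0.0]
ft_force: [-0.1, -0.1, 0.2]
gripper_width: -0.0001
finger_force: 0.0
```

{"api": "drive_tool", "payload": {"commands": [{"tx": 0, "ty": 0, "tz": 0.001, "yaw": 0, "hand": 0}, {"tx": 0, "ty": 0, "tz": 0.002, "yaw": 0, "hand": 0}, {"tx": 0, "ty": 0, "tz": 0.003, "yaw": 0, "hand": 0}, {"tx": 0, "ty": 0, "tz": 0.004, "yaw": 0, "hand": 0}]}}

```text
time: 7.2
tool_pos: [0.4114, -0.1846, -0.0256]
tool_rot: [0.355, 3.121, 0.0]
ft_force: [-0.4, -0.2, -0.5]
gripper_width: 0.0001
finger_force: 0.0
```

{"api": "drive_tool", "payload": {"commands": [{"tx": 0, "ty": 0, "tz": 0.001, "yaw": 0, "hand": 0}, {"tx": 0, "ty": 0, "tz": 0.002, "yaw": 0, "hand": 0}]}}

```text
time: 7.4
tool_pos: [0.4113, -0.1847, -0.0276]
tool_rot: [0.355, 3.121, -0.0]
ft_force: [-0.8, 0.0, -0.4]
gripper_width: -0.0002
finger_force: 0.0
```

{"api": "drive_tool", "payload": {"commands": [{"tx": 0, "ty": 0, "tz": 0.001, "yaw": 0, "hand": 0}, {"tx": 0, "ty": 0, "tz": 0.002, "yaw": 0, "hand": 0}]}}

```text
time: 7.6
tool_pos: [0.4113, -0.1846, -0.0296]
tool_rot: [-0.355, -3.121, -0.0]
ft_force: [-0.9, -0.2, 0.4]
gripper_width: -0.0
finger_force: 0.0
```

{"api": "drive_tool", "payload": {"commands": [{"tx": 0, "ty": 0, "tz": 0.001, "yaw": 0, "hand": 0}, {"tx": 0, "ty": 0, "tz": 0.0015, "yaw": 0, "hand": 0}]}}

```text
time: 7.8
tool_pos: [0.4113, -0.1846, -0.0311]
tool_rot: [-0.355, -3.121, -0.0]
ft_force: [0.5, -0.7, 0.8]
gripper_width: 0.0
finger_force: 0.0
```

{"api": "drive_tool", "payload": {"commands": [{"tx": 0, "ty": 0, "tz": 0.001, "yaw": 0, "hand": 0}, {"tx": 0, "ty": 0, "tz": 0.0015, "yaw": 0, "hand": 0}]}}

```text
time: 8.0
tool_pos: [0.4113, -0.1847, -0.0326]
tool_rot: [0.355, 3.121, 0.0]
ft_force: [0.1, -0.5, -0.4]
gripper_width: 0.0003
finger_force: 0.0
```

{"api": "drive_tool", "payload": {"commands": [{"tx": 0, "ty": 0, "tz": 0.001, "yaw": 0, "hand": 0}, {"tx": 0, "ty": 0, "tz": 0.0015, "yaw": 0, "hand": 0}]}}

```text
time: 8.2
tool_pos: [0.4113, -0.1846, -0.0341]
tool_rot: [-0.355, -3.121, -0.0]
ft_force: [0.2, 0.4, -0.2]
gripper_width: 0.0002
finger_force: 0.0
```

{"api": "drive_tool", "payload": {"commands": [{"tx": 0, "ty": 0, "tz": 0.001, "yaw": 0, "hand": 0}, {"tx": 0, "ty": 0, "tz": 0.0015, "yaw": 0, "hand": 0}]}}

```text
time: 8.4
tool_pos: [0.4113, -0.1846, -0.0356]
tool_rot: [-0.355, -3.121, -0.0]
ft_force: [0.3, 0.5, 0.1]
gripper_width: -0.0001
finger_force: 0.0
```

Run:
```python
from h import *
plan([])
s0=cv2.imread("pics/scene0.png").astype(int);s=robot.camera("scene")
d=np.abs(s.astype(int)-s0).sum(2)
p=robot.get_state()["tool_pos"];print(proj("scene",p),proj("scene",p+[0,0,.035]))
for r in range(160,190):
    c=np.where(d[r,190:245]>50)[0]+190
    if len(c): print(r,c.min(),c.max(),len(c))
```

```text
t 8.4 p [ 0.4113 -0.1846 -0.0356] xdir 167.03 gauge 0.4426 -0.0855 ft [0.29 0.46 0.08] w -0.0001 ff 0.0 tz. [-1.e-04  1.e-04 -1.e+00]
[[229.37914692 183.38840624]] [[228.56696167 176.97611672]]
160 209 244 36
161 210 244 34
162 211 244 33
163 212 244 32
164 213 244 31
165 214 243 30
166 215 243 29
167 216 241 26
168 217 240 24
169 218 239 21
170 223 237 15
171 224 236 13
172 224 232 9
173 224 232 9
174 231 233 3
```

{"api": "drive_tool", "payload": {"commands": [{"tx": 0, "ty": 0, "tz": 0.001, "yaw": 0, "hand": 0}, {"tx": 0, "ty": 0, "tz": 0.002, "yaw": 0, "hand": 0}]}}

```text
time: 8.65
tool_pos: [0.4114, -0.1846, -0.0376]
tool_rot: [0.355, 3.121, -0.0]
ft_force: [0.5, 0.1, -0.3]
gripper_width: 0.0003
finger_force: 0.0
```

{"api": "drive_tool", "payload": {"commands": [{"tx": 0, "ty": 0, "tz": 0.001, "yaw": 0, "hand": 0}, {"tx": 0, "ty": 0, "tz": 0.002, "yaw": 0, "hand": 0}]}}

```text
time: 8.85
tool_pos: [0.4114, -0.1846, -0.0389]
tool_rot: [0.356, 3.121, 0.002]
ft_force: [-5.8, 2.9, 32.8]
gripper_width: -0.0002
finger_force: 16.6
```

{"api": "drive_tool", "payload": {"commands": [{"tx": 0, "ty": 0, "tz": 0.001, "yaw": 0, "hand": 0}, {"tx": 0, "ty": 0, "tz": 0.002, "yaw": 0, "hand": 0}]}}

```text
time: 9.05
tool_pos: [0.4114, -0.1845, -0.0391]
tool_rot: [0.357, 3.12, 0.005]
ft_force: [-13.6, 6.2, 69.9]
gripper_width: 0.0007
finger_force: 34.8
```

Bench touched at reported z ≈ -0.0385, so real z = reported + 38.5 mm. The arm is stiff, about 20 N/mm. I'm lifting off to real z ≈ 0.034 and pushing.

{"api": "drive_tool", "payload": {"commands": [{"tx": 0, "ty": 0, "tz": -0.01, "yaw": 0, "hand": 0}, {"tx": 0, "ty": 0, "tz": -0.036, "yaw": 0, "hand": 0}, {"tx": 0, "ty": 0, "tz": -0.036, "yaw": 0, "hand": 0}, {"tx": -0.008, "ty": 0, "tz": -0.036, "yaw": 0, "hand": 0}, {"tx": -0.014, "ty": 0, "tz": -0.036, "yaw": 0, "hand": 0}, {"tx": -0.018, "ty": 0, "tz": -0.036, "yaw": 0, "hand": 0}, {"tx": -0.022, "ty": 0, "tz": -0.036, "yaw": 0, "hand": 0}, {"tx": -0.026, "ty": 0, "tz": -0.036, "yaw": 0, "hand": 0}, {"tx": -0.03, "ty": 0, "tz": -0.036, "yaw": 0, "hand": 0}, {"tx": -0.035, "ty": 0, "tz": -0.036, "yaw": 0, "hand": 0}, {"tx": -0.04, "ty": 0, "tz": -0.036, "yaw": 0, "hand": 0}, {"tx": -0.045, "ty": 0, "tz": -0.036, "yaw": 0, "hand": 0}, {"tx": -0.05, "ty": 0, "tz": -0.036, "yaw": 0, "hand": 0}, {"tx": -0.055, "ty": 0, "tz": -0.036, "yaw": 0, "hand": 0}, {"tx": -0.06, "ty": 0, "tz": -0.036, "yaw": 0, "hand": 0}]}}

```text
time: 10.55
tool_pos: [0.4702, -0.1983, -0.0055]
tool_rot: [0.355, 3.121, -0.0]
ft_force: [-1.4, 0.2, -0.2]
gripper_width: -0.0004
finger_force: 0.6
```

```bash
cat > d.py <<'E'
# shift of the head-side drawer edge: match moving drawer patch between pictures
from h import *
plan([])
s0=cv2.imread("pics/scene0.png").astype(int);s=robot.camera("scene")
d=np.abs(s.astype(int)-s0).sum(2)
print("changed rows below 200:",[(r,int((d[r,180:240]>60).sum())) for r in range(185,236,3)])
cv2.imwrite("pics/s_last.png",s)
E
python3 d.py
```

```text
t 10.55 p [ 0.4702 -0.1983 -0.0055] xdir 167.02 gauge 0.5031 -0.0854 ft [-1.4   0.23 -0.25] w -0.0004 ff 0.6 tz. [ 0.e+00 -1.e-04 -1.e+00]
changed rows below 200: [(185, 33), (188, 31), (191, 26), (194, 25), (197, 20), (200, 16), (203, 12), (206, 22), (209, 23), (212, 21), (215, 20), (218, 22), (221, 23), (224, 25), (227, 18), (230, 15), (233, 11)]
```

{"api": "drive_tool", "payload": {"commands": [{"tx": -0.003, "ty": 0, "tz": 0, "yaw": 0, "hand": 0}, {"tx": -0.006, "ty": 0, "tz": 0, "yaw": 0, "hand": 0}, {"tx": -0.008, "ty": 0, "tz": 0, "yaw": 0, "hand": 0}, {"tx": -0.01, "ty": 0, "tz": 0, "yaw": 0, "hand": 0}]}}

```text
time: 11.0
tool_pos: [0.4797, -0.2004, -0.0054]
tool_rot: [0.355, 3.121, 0.0]
ft_force: [-0.8, -0.7, 0.8]
gripper_width: 0.0002
finger_force: 0.5
```

{"api": "drive_tool", "payload": {"commands": [{"tx": -0.001, "ty": 0, "tz": 0, "yaw": 0, "hand": 0}, {"tx": -0.002, "ty": 0, "tz": 0, "yaw": 0, "hand": 0}]}}

```text
time: 11.2
tool_pos: [0.4815, -0.2008, -0.0055]
tool_rot: [0.355, 3.121, 0.0]
ft_force: [-1.9, -0.9, 0.4]
gripper_width: 0.0001
finger_force: 0.5
```

{"api": "drive_tool", "payload": {"commands": [{"tx": -0.001, "ty": 0, "tz": 0, "yaw": 0, "hand": 0}, {"tx": -0.002, "ty": 0, "tz": 0, "yaw": 0, "hand": 0}]}}

```text
time: 11.4
tool_pos: [0.4834, -0.2013, -0.0055]
tool_rot: [-0.355, -3.121, 0.0]
ft_force: [-1.4, -0.7, 0.5]
gripper_width: 0.0
finger_force: 0.5
```

{"api": "drive_tool", "payload": {"commands": [{"tx": -0.001, "ty": 0, "tz": 0, "yaw": 0, "hand": 0}, {"tx": -0.002, "ty": 0, "tz": 0, "yaw": 0, "hand": 0}]}}

```text
time: 11.6
tool_pos: [0.4854, -0.2018, -0.0055]
tool_rot: [-0.355, -3.121, 0.0]
ft_force: [-0.6, -0.5, 0.9]
gripper_width: 0.0001
finger_force: 0.5
```

{"api": "drive_tool", "payload": {"commands": [{"tx": -0.001, "ty": 0, "tz": 0, "yaw": 0, "hand": 0}, {"tx": -0.002, "ty": 0, "tz": 0, "yaw": 0, "hand": 0}]}}

```text
time: 11.8
tool_pos: [0.4874, -0.2022, -0.0055]
tool_rot: [-0.355, -3.121, 0.0]
ft_force: [-2.5, -0.4, 0.2]
gripper_width: -0.0002
finger_force: 0.5
```

{"api": "drive_tool", "payload": {"commands": [{"tx": -0.001, "ty": 0, "tz": 0, "yaw": 0, "hand": 0}, {"tx": -0.002, "ty": 0, "tz": 0, "yaw": 0, "hand": 0}]}}

```text
time: 12.0
tool_pos: [0.4892, -0.2026, -0.0055]
tool_rot: [-0.355, -3.121, -0.0]
ft_force: [-2.7, 0.4, 1.8]
gripper_width: 0.0001
finger_force: 1.2
```

{"api": "drive_tool", "payload": {"commands": [{"tx": -0.001, "ty": 0, "tz": 0, "yaw": 0, "hand": 0}, {"tx": -0.002, "ty": 0, "tz": 0, "yaw": 0, "hand": 0}]}}

```text
time: 12.2
tool_pos: [0.4895, -0.2026, -0.0058]
tool_rot: [-0.355, -3.118, -0.002]
ft_force: [-7.5, 1.2, 6.1]
gripper_width: -0.0001
finger_force: 3.9
```

{"api": "drive_tool", "payload": {"commands": [{"tx": -0.001, "ty": 0, "tz": 0, "yaw": 0, "hand": 0}, {"tx": -0.002, "ty": 0, "tz": 0, "yaw": 0, "hand": 0}]}}

```text
time: 12.4
tool_pos: [0.4893, -0.2025, -0.0061]
tool_rot: [-0.355, -3.115, -0.004]
ft_force: [-11.9, 2.1, 10.0]
gripper_width: 0.0002
finger_force: 6.3
```

```bash
python3 d.py
```

```text
t 12.4 p [ 0.4893 -0.2025 -0.0061] xdir 166.98 gauge 0.5227 -0.0851 ft [-11.9    2.11  10.03] w 0.0002 ff 6.3 tz. [-0.0064  0.003  -1.    ]
changed rows below 200: [(185, 31), (188, 29), (191, 26), (194, 29), (197, 21), (200, 6), (203, 11), (206, 9), (209, 16), (212, 7), (215, 19), (218, 22), (221, 17), (224, 8), (227, 18), (230, 15), (233, 13)]
```

Run:
```python
from h import *
T=lambda p:crop(p,(320,145),4.6154)
for p in((166,88),(385,132)):
    q=onz("top",T(p),.07);print(q,(q[:2]@gx),(q[:2]@gy),"home front",q[:2]@gx-.182)
for p in((86,515),(270,554)):
    q=onz("top",T(p),.054);print(q[:2]@gx,q[:2]@gy)
for p in((228,303),(222,348),(201,420),(195,466)):
    q=onz("top",T(p),.051);print("apex",q[:2]@gx,q[:2]@gy)
```

```text
[ 0.68722663 -0.18768717  0.07      ] 0.7119436436411603 -0.02536053332246366 home front 0.5299436436411602
[ 0.66130139 -0.30901715  0.07      ] 0.7144856704159066 -0.14940335076189332 home front 0.5324856704159067
0.4708696742625169 -0.033466237043933915
0.4721701153244521 -0.13762069471198204
apex 0.6041633840525902 -0.08648527548421811
apex 0.5786790106751754 -0.08841609563053499
apex 0.53667638969992 -0.08528391948051903
apex 0.5108585707331755 -0.08733068471797416
```

{"api": "drive_tool", "payload": {"commands": [{"tx": 0.005, "ty": 0, "tz": 0, "yaw": 0, "hand": 0}, {"tx": 0.02, "ty": 0, "tz": 0, "yaw": 0, "hand": 0}, {"tx": 0.03, "ty": 0, "tz": 0, "yaw": 0, "hand": 0}, {"tx": 0.03, "ty": 0, "tz": -0.04, "yaw": 0, "hand": 0}, {"tx": 0.03, "ty": 0, "tz": -0.08, "yaw": 0, "hand": 0}, {"tx": 0.03, "ty": 0, "tz": -0.12, "yaw": 0, "hand": 0}, {"tx": 0.03, "ty": 0.06, "tz": -0.15, "yaw": 0, "hand": 0}, {"tx": 0.03, "ty": 0.12, "tz": -0.18, "yaw": 0, "hand": 0}, {"tx": 0.03, "ty": 0.18, "tz": -0.2, "yaw": 0, "hand": 0}, {"tx": 0.03, "ty": 0.21, "tz": -0.2, "yaw": 0, "hand": 0}, {"tx": 0.03, "ty": 0.21, "tz": -0.2, "yaw": 0, "hand": 0}, {"tx": 0.03, "ty": 0.21, "tz": -0.2, "yaw": 0, "hand": 0}, {"tx": 0.03, "ty": 0.21, "tz": -0.2, "yaw": 0, "hand": 0}]}}

```text
time: 13.75
tool_pos: [0.5112, 0.0082, 0.1945]
tool_rot: [0.353, 3.121, 0.0]
ft_force: [-0.1, -0.5, 0.1]
gripper_width: -0.0001
finger_force: 0.0
```

Run:
```python
from h import *
plan([])
t=robot.camera("top");cv2.imwrite("pics/t3full.png",t)
s=robot.camera("scene");cv2.imwrite("pics/s3full.png",s)
a=cv2.resize(t[145:275,320:420],None,fx=4.6154,fy=4.6154,interpolation=cv2.INTER_CUBIC)[:,:400]
b=cv2.resize(s[165:260,170:233],None,fx=6.3,fy=6.3,interpolation=cv2.INTER_CUBIC)
b=np.vstack([b,np.zeros((a.shape[0]-b.shape[0],b.shape[1],3),np.uint8)]) if b.shape[0]<a.shape[0] else b[:a.shape[0]]
cv2.imwrite("pics/t3.png",np.hstack([a,b]))
```

```text
t 13.75 p [0.5112 0.0082 0.1945] xdir 167.11 gauge 0.4957 0.125 ft [-0.11 -0.46  0.05] w -0.0001 ff 0.0 tz. [ 6.e-04  1.e-04 -1.e+00]
```

View pics/t3.png

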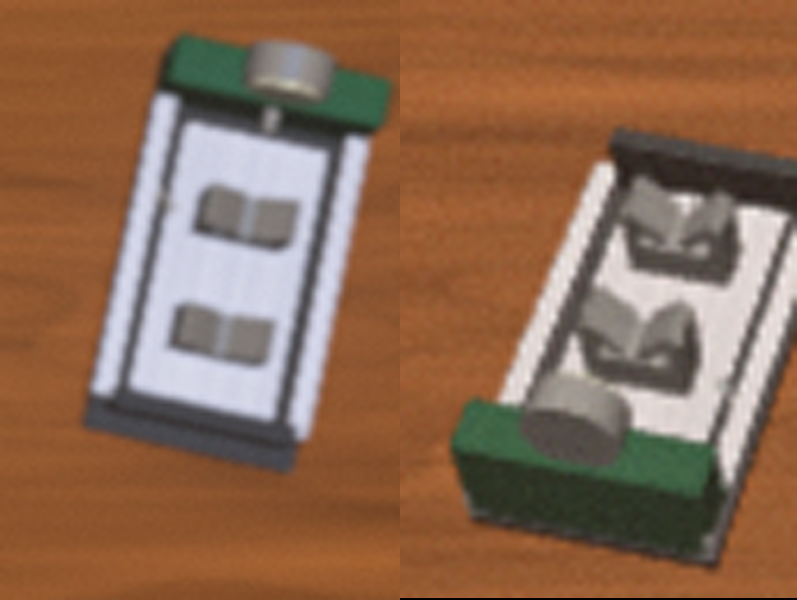

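The drawer front sits flush at the rail ends (about (100,405)–(300,440) in the crop), and both the 12 N stop and the measured travel agree that it is home. Next is the barrel.

Run:
```python
from h import *
t2=lambda p:crop(p,(170,160),5,(460,0)); s2=lambda p:crop(p,(330,195),5,(460,300))
c=onz("top",t2((608,151)),.031);a=onz("top",t2((601,50)),.031);b=onz("top",t2((617,253)),.031)
print(c,(a+b)/2,np.degrees(np.arctan2(*(a-b)[1::-1])),np.linalg.norm(a-b),"scene",onz("scene",s2((583,432)),.031))
for q,w in (((572,52),(588,255)),((630,50),(645,245))):
    A=onz("top",t2(q),.031);B=onz("top",t2(w),.031);print(np.degrees(np.arctan2(*(A-B)[1::-1])))
# displacement of blocks in top via template, vee axis now
t0=cv2.imread("pics/top0.png");t3=cv2.imread("pics/t3full.png")
y0,x0,h,w=207,350,42,32
m=cv2.matchTemplate(cv2.resize(t3,None,fx=4,fy=4,interpolation=cv2.INTER_CUBIC),cv2.resize(t0,None,fx=4,fy=4,interpolation=cv2.INTER_CUBIC)[y0*4:(y0+h)*4,x0*4:(x0+w)*4],cv2.TM_CCOEFF_NORMED)
_,v,_,l=cv2.minMaxLoc(m);p1=np.array(l)/4;print(v,p1)
A=onz("top",(x0,y0),.065);B=onz("top",p1,.065);print("moved",(B-A)[:2]@gx,(B-A)[:2]@gy)
plan([[.6275,.2195,.16],[.6275,.2195,-.0275]],185.5)
```

```text
[0.62860722 0.22077227 0.031     ] [0.62852198 0.22026351 0.031     ] 4.724281487324145 0.10836156770951404 scene [0.61928889 0.22045336 0.031     ]
4.779749824711555
4.562667957150313
0.957169771194458 [354.75 183.5 ]
moved 0.06204004568346311 0.0007567452723715366
t 13.85 p [0.5107 0.0065 0.1943] xdir 166.91 gauge 0.4956 0.1232 ft [0.32 0.06 0.3 ] w -0.0 ff 0.0 tz. [-3.e-04 -3.e-04 -1.e+00]
[0.6275 0.2195 0.16  ] [-65.6 234.   34.2]
[ 0.6275  0.2195 -0.0275] [-65.6 234.  221.7]
yaw cmd -18.5892674921877
```

{"api": "drive_tool", "payload": {"commands": [{"tx": -0.012, "ty": 0.045, "tz": 0, "yaw": -6, "hand": 0.085}, {"tx": -0.025, "ty": 0.09, "tz": 0, "yaw": -12, "hand": 0.085}, {"tx": -0.038, "ty": 0.135, "tz": 0, "yaw": -17.8, "hand": 0.085}, {"tx": -0.051, "ty": 0.18, "tz": 0, "yaw": -17.8, "hand": 0.085}, {"tx": -0.066, "ty": 0.225, "tz": 0, "yaw": -17.8, "hand": 0.085}, {"tx": -0.066, "ty": 0.235, "tz": 0, "yaw": -17.8, "hand": 0.085}, {"tx": -0.066, "ty": 0.235, "tz": 0.04, "yaw": -17.8, "hand": 0.085}, {"tx": -0.066, "ty": 0.235, "tz": 0.08, "yaw": -17.8, "hand": 0.085}, {"tx": -0.066, "ty": 0.235, "tz": 0.12, "yaw": -17.8, "hand": 0.085}, {"tx": -0.066, "ty": 0.235, "tz": 0.15, "yaw": -17.8, "hand": 0.085}, {"tx": -0.066, "ty": 0.235, "tz": 0.164, "yaw": -17.8, "hand": 0.085}, {"tx": -0.066, "ty": 0.235, "tz": 0.164, "yaw": -17.8, "hand": 0.085}, {"tx": -0.066, "ty": 0.235, "tz": 0.164, "yaw": -17.8, "hand": 0.085}]}}

```text
time: 15.15
tool_pos: [0.6293, 0.2213, 0.0318]
tool_rot: [-0.13, 3.137, 0.0]
ft_force: [-0.1, 0.1, 0.5]
gripper_width: 0.0851
finger_force: 0.0
```

Run:
```python
from h import *
plan([[.628,.2205,-.0275]],184.7)
t=robot.camera("top");s=robot.camera("scene")
f=lambda im,x,y:cv2.resize(im[y:y+90,x:x+70],None,fx=5.5,fy=5.5,interpolation=cv2.INTER_CUBIC)
cv2.imwrite("pics/g.png",np.hstack([f(t,165,150),f(s,320,165)]))
p=robot.get_state()["tool_pos"]
print("scene tip crop",(proj("scene",[p,p+[0,0,.0385]])-[320,165])*5.5+[385,0])
```

```text
t 15.15 p [0.6293 0.2213 0.0318] xdir -175.24 gauge 0.5619 0.3595 ft [-0.07  0.13  0.5 ] w 0.0851 ff 0.0 tz. [ 1.7e-03  2.0e-04 -1.0e+00]
[ 0.628   0.2205 -0.0275] [ 1.5 -0.7 59.3]
yaw cmd 0.055056895650864135
scene tip crop [[578.5764981  321.80428895]
 [588.87740693 282.8840601 ]]
```

View pics/g.png

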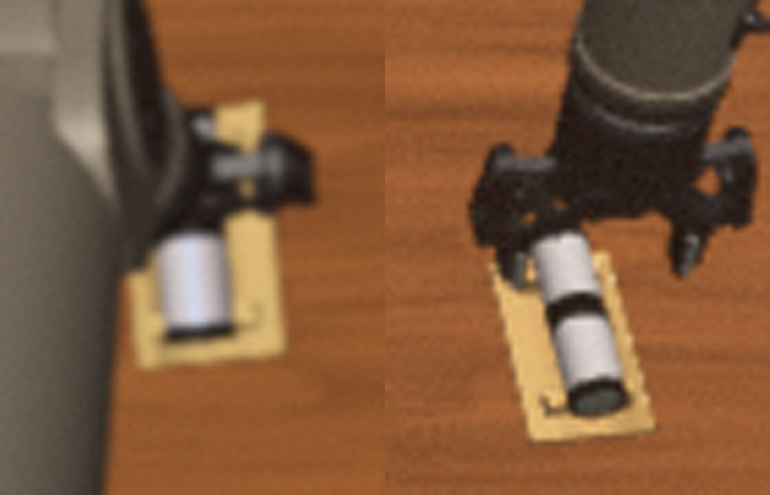

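Run:
```python
from h import *
u=np.array([np.cos(.082),np.sin(.082),0]);v=np.array([-u[1],u[0],0]);w=np.array([0,0,1.])
S=lambda P:((proj("scene",P)-[320,165]+.5)*5.5-.5+[385,0]).round(0).tolist()
T=lambda P:((proj("top",P)-[165,150]+.5)*5.5-.5).round(0).tolist()
for z in(.031,.04):
  c=np.array([.6286,.2207,z]);
  print(z,"S near end c,top,bot",S([c+.055*u,c+.055*u+.017*w,c+.055*u-.017*w]),"mid c, top",S([c,c+.017*w]),"far c, top",S([c-.055*u,c-.055*u+.017*w]))
  print("T near(up)",T([c+.055*u,c,c-.055*u]))
r=np.array([.6286,.2207,.006])
print("board corners S",S([r+a*.062*u+b*.036*v for a in(-1,1) for b in(-1,1)]),"T",T([r+a*.062*u+b*.036*v for a in(-1,1) for b in(-1,1)]))
p=np.array([.6293,.2213,0])
for z in(.1,.12,.14): print("knuckle T",z,T([p-.057*v+z*w]), "S",S([p-.057*v+z*w,p+.057*v+z*w]))
```

```text
0.031 S near end c,top,bot [[598.0, 406.0], [602.0, 390.0], [593.0, 423.0]] mid c, top [[578.0, 324.0], [582.0, 307.0]] far c, top [[559.0, 245.0], [563.0, 228.0]]
T near(up) [[182.0, 108.0], [191.0, 221.0], [199.0, 335.0]]
0.04 S near end c,top,bot [[600.0, 398.0], [605.0, 381.0], [595.0, 414.0]] mid c, top [[580.0, 315.0], [585.0, 298.0]] far c, top [[561.0, 236.0], [565.0, 219.0]]
T near(up) [[178.0, 105.0], [187.0, 219.0], [196.0, 333.0]]
board corners S [[490.0, 265.0], [610.0, 256.0], [530.0, 446.0], [656.0, 436.0]] T [[283.0, 347.0], [135.0, 360.0], [262.0, 96.0], [116.0, 109.0]]
knuckle T 0.1 [[288.0, 189.0]] S [[494.0, 262.0], [700.0, 246.0]]
knuckle T 0.12 [[282.0, 183.0]] S [[499.0, 240.0], [707.0, 225.0]]
knuckle T 0.14 [[276.0, 177.0]] S [[503.0, 218.0], [714.0, 202.0]]
```

{"api": "drive_tool", "payload": {"commands": [{"tx": 0.003, "ty": -0.0005, "tz": 0.02, "yaw": 0, "hand": 0.085}, {"tx": 0.003, "ty": -0.0005, "tz": 0.04, "yaw": 0, "hand": 0.085}, {"tx": 0.003, "ty": -0.0005, "tz": 0.05, "yaw": 0, "hand": 0.085}, {"tx": 0.003, "ty": -0.0005, "tz": 0.055, "yaw": 0, "hand": 0.085}, {"tx": 0.003, "ty": -0.0005, "tz": 0.06, "yaw": 0, "hand": 0.085}, {"tx": 0.003, "ty": -0.0005, "tz": 0.06, "yaw": 0, "hand": 0.085}, {"tx": 0.003, "ty": -0.0005, "tz": 0.06, "yaw": 0, "hand": 0.085}]}}

```text
time: 15.95
tool_pos: [0.6258, 0.2214, -0.0288]
tool_rot: [-0.132, 3.138, 0.001]
ft_force: [-0.2, 0.4, 0.3]
gripper_width: 0.085
finger_force: 0.0
```

Run:
```python
from h import *
plan([[.6265,.2205,-.0335]],184.7)
s=robot.camera("scene")
s0=cv2.imread("pics/s3full.png").astype(int)
d=(np.abs(s.astype(int)-s0).sum(2)>90)
for r in range(205,236): print(r,"".join(".#"[int(x)] for x in d[r,330:385]))
cv2.imwrite("pics/s4.png",s)
```

```text
t 15.95 p [ 0.6258  0.2214 -0.0288] xdir -175.18 gauge 0.5585 0.3588 ft [-0.22  0.38  0.28] w 0.085 ff 0.0 tz. [ 1.e-03  4.e-04 -1.e+00]
[ 0.6265  0.2205 -0.0335] [-0.6 -1.   4.7]
yaw cmd 0.12308696699619759
205 ......#####.....#####################################..
206 .....##############...#...###########################..
207 .....############..#########################.########..
208 ....############..##########################..#######..
209 ....#######################################....######..
210 ....########################################..#######..
211 ...##################################################..
212 ...##################################################..
213 ...##################################################..
214 ...##################################################..
215 ...##############################...#################..
216 ...########################...........##############...
217 ...###################................########...##....
218 ....################..................#######..........
219 ....##############....................#######...
[... 267 characters left out ...]
.......................###..............
225 ........#####..........................................
226 .........####..........................................
227 ..........#............................................
228 .......................................................
229 .......................................................
230 .......................................................
231 .......................................................
232 .......................................................
233 .......................................................
234 .......................................................
235 .......................................................
```

{"api": "drive_tool", "payload": {"commands": [{"tx": 0, "ty": 0, "tz": 0.001, "yaw": 0, "hand": 0.085}, {"tx": 0, "ty": 0, "tz": 0.002, "yaw": 0, "hand": 0.085}]}}

```text
time: 16.2
tool_pos: [0.6255, 0.2214, -0.0312]
tool_rot: [-0.132, 3.138, 0.0]
ft_force: [-0.7, 0.1, -0.5]
gripper_width: 0.0847
finger_force: 0.0
```

{"api": "drive_tool", "payload": {"commands": [{"tx": 0, "ty": 0, "tz": 0.001, "yaw": 0, "hand": 0.085}, {"tx": 0, "ty": 0, "tz": 0.002, "yaw": 0, "hand": 0.085}]}}

```text
time: 16.4
tool_pos: [0.6252, 0.2213, -0.0336]
tool_rot: [0.132, -3.139, -0.0]
ft_force: [-0.6, -0.3, -0.4]
gripper_width: 0.0849
finger_force: 0.0
```

{"api": "drive_tool", "payload": {"commands": [{"tx": 0, "ty": 0, "tz": 0.001, "yaw": 0, "hand": 0.085}, {"tx": 0, "ty": 0, "tz": 0.002, "yaw": 0, "hand": 0.085}]}}

```text
time: 16.6
tool_pos: [0.6252, 0.2213, -0.0356]
tool_rot: [0.132, -3.139, 0.0]
ft_force: [-0.2, 0.1, -0.3]
gripper_width: 0.0851
finger_force: 0.0
```

{"api": "drive_tool", "payload": {"commands": [{"tx": 0, "ty": 0, "tz": 0.001, "yaw": 0, "hand": 0.085}, {"tx": 0, "ty": 0, "tz": 0.002, "yaw": 0, "hand": 0.085}]}}

```text
time: 16.8
tool_pos: [0.6252, 0.2213, -0.0376]
tool_rot: [0.132, -3.139, -0.0]
ft_force: [-0.5, 0.2, -0.7]
gripper_width: 0.0851
finger_force: 0.0
```

{"api": "drive_tool", "payload": {"commands": [{"tx": -0.001, "ty": -0.001, "tz": -0.009, "yaw": 0, "hand": 0.085}, {"tx": -0.001, "ty": -0.001, "tz": -0.009, "yaw": 0, "hand": 0.05}, {"tx": -0.001, "ty": -0.001, "tz": -0.009, "yaw": 0, "hand": 0.042}, {"tx": -0.001, "ty": -0.001, "tz": -0.009, "yaw": 0, "hand": 0.04}, {"tx": -0.001, "ty": -0.001, "tz": -0.009, "yaw": 0, "hand": 0.04}, {"tx": -0.001, "ty": -0.001, "tz": -0.009, "yaw": 0, "hand": 0.04}], "force": 25}}

```text
time: 17.4
tool_pos: [0.6262, 0.2204, -0.0286]
tool_rot: [0.132, -3.139, 0.0]
ft_force: [-0.6, 0.3, -0.0]
gripper_width: 0.0402
finger_force: 0.0
```

Run:
```python
from h import *
plan([])
```

```text
t 17.4 p [ 0.6262  0.2204 -0.0286] xdir -175.17 gauge 0.5591 0.3579 ft [-0.62  0.32 -0.03] w 0.0402 ff 0.0 tz. [-2.e-04 -0.e+00 -1.e+00]
```

{"api": "drive_tool", "payload": {"commands": [{"tx": 0, "ty": 0, "tz": 0, "yaw": 0, "hand": 0.03}, {"tx": 0, "ty": 0, "tz": 0, "yaw": 0, "hand": 0.02}, {"tx": 0, "ty": 0, "tz": 0, "yaw": 0, "hand": 0.02}, {"tx": 0, "ty": 0, "tz": 0, "yaw": 0, "hand": 0.02}], "force": 30}}

```text
time: 17.8
tool_pos: [0.6262, 0.2205, -0.0285]
tool_rot: [0.132, -3.139, -0.0]
ft_force: [-0.9, 0.1, 1.4]
gripper_width: 0.033
finger_force: 29.7
```

{"api": "drive_tool", "payload": {"commands": [{"tx": 0, "ty": 0, "tz": 0, "yaw": 0, "hand": 0.02}, {"tx": 0, "ty": 0, "tz": 0, "yaw": 0, "hand": 0.02}, {"tx": 0, "ty": 0, "tz": -0.001, "yaw": 0, "hand": 0.02}, {"tx": 0, "ty": 0, "tz": -0.002, "yaw": 0, "hand": 0.02}, {"tx": 0, "ty": 0, "tz": -0.003, "yaw": 0, "hand": 0.02}, {"tx": 0, "ty": 0, "tz": -0.003, "yaw": 0, "hand": 0.02}], "force": 60}}

```text
time: 18.4
tool_pos: [0.6263, 0.2203, -0.0256]
tool_rot: [0.132, -3.139, 0.0]
ft_force: [0.8, -0.3, -2.5]
gripper_width: 0.0324
finger_force: 59.5
```

Run:
```python
from h import *
plan([])
print(robot.get_state()["moment"])
```

```text
t 18.4 p [ 0.6263  0.2203 -0.0256] xdir -175.18 gauge 0.5592 0.3578 ft [ 0.82 -0.33 -2.48] w 0.0324 ff 59.5 tz. [-1.e-04 -2.e-04 -1.e+00]
[ 0.02561549 -0.00794287 -0.04408338]
```

Barrel lifted: the load is 2.5 N, matching 0.25 kg. I'll lift it clear and check how well it is centred.

{"api": "drive_tool", "payload": {"commands": [{"tx": 0, "ty": 0, "tz": -0.02, "yaw": 0, "hand": 0.02}, {"tx": 0, "ty": 0, "tz": -0.05, "yaw": 0, "hand": 0.02}, {"tx": 0, "ty": 0, "tz": -0.09, "yaw": 0, "hand": 0.02}, {"tx": 0, "ty": 0, "tz": -0.13, "yaw": 0, "hand": 0.02}, {"tx": 0, "ty": 0, "tz": -0.16, "yaw": 0, "hand": 0.02}, {"tx": 0, "ty": 0, "tz": -0.165, "yaw": 0, "hand": 0.02}, {"tx": 0, "ty": 0, "tz": -0.165, "yaw": 0, "hand": 0.02}, {"tx": 0, "ty": 0, "tz": -0.165, "yaw": 0, "hand": 0.02}, {"tx": 0, "ty": 0, "tz": -0.165, "yaw": 0, "hand": 0.02}], "force": 60}}

```text
time: 19.3
tool_pos: [0.625, 0.2201, 0.1373]
tool_rot: [0.132, -3.136, 0.002]
ft_force: [0.8, 0.2, -2.4]
gripper_width: 0.0325
finger_force: 59.8
```

Run:
```python
from h import *
M=[]
for i in range(8):
    s=robot.get_state();M.append(np.r_[s["ft_force"],s["moment"]]);im=robot.camera("scene")
print(np.mean(M,0).round(4),np.std(M,0).round(4));cv2.imwrite("pics/s5.png",im)
cv2.imwrite("pics/t5.png",robot.camera("top"))
h=.14
plan([G(.621,-.086,h),G(.621,-.086,.075)],180+np.degrees(GY))
```

```text
[ 5.9800e-02  2.2520e-01 -2.0134e+00  2.0000e-03 -8.7000e-03  2.6000e-03] [0.5586 0.2315 0.3316 0.0361 0.0362 0.022 ]
t 19.75 p [0.6263 0.2204 0.1394] xdir -175.17 gauge 0.5592 0.3579 ft [-0.89 -0.53 -2.2 ] w 0.032 ff 59.8 tz. [-0. -0. -1.]
[ 0.5848 -0.2259  0.14  ] [  78.9 -441.2   -0.6]
[ 0.5848 -0.2259  0.075 ] [  78.9 -441.2   64.4]
yaw cmd 18.06175281541971
```

Run:
```python
from h import *
s=cv2.imread("pics/s5.png");t=cv2.imread("pics/t5.png")
a=np.radians(4.82);u=np.array([np.cos(a),np.sin(a),0]);w=np.array([0,0,1.])
for zc in (.199,):
  c=np.array([.6263,.2204,zc])
  for n,im,h in(("top",t,.012),("scene",s,.010)):
    print(n,h)
    for k in range(10,76,3):
        q=proj(n,c+k/1000*u+h*w)[0];b=cv2.getRectSubPix(im,(1,1),tuple(map(float,q)))[0,0]
        print(k,q.round(1),b)
```

```text
top 0.012
10 [185.8 176.6] [59 69 79]
13 [185.7 175.3] [57 67 77]
16 [185.6 174. ] [52 62 71]
19 [185.5 172.7] [46 54 62]
22 [185.4 171.5] [42 50 57]
25 [185.3 170.2] [38 45 53]
28 [185.2 168.9] [36 44 52]
31 [185.1 167.6] [37 43 50]
34 [185.  166.3] [37 43 51]
37 [184.9 165. ] [33 41 48]
40 [184.8 163.7] [31 37 46]
43 [184.7 162.4] [33 38 46]
46 [184.6 161.2] [33 40 47]
49 [184.5 159.9] [36 43 50]
52 [184.4 158.6] [42 51 59]
55 [184.3 157.3] [50 59 69]
58 [184.2 156. ] [48 61 82]
61 [184.1 154.7] [ 44  69 106]
64 [184.  153.4] [ 40  71 117]
67 [183.9 152.2] [ 38  72 118]
70 [183.8 150.9] [ 43  79 131]
73 [183.7 149.6] [ 43  81 134]
scene 0.01
10 [364.5 190. ] [206 210 220]
13 [364.8 190.9] [206 209 219]
16 [365.  191.7] [205 209 219]
19 [365.2 192.6] [206 211 221]
22 [365.5 193.4] [205 209 218]
25 [365.7 194.3] [203 207 216]
28 [366.  195.1] [208 212 221]
31 [366.2 196. ] [204 210 220]
34 [366.4 196.9] [206 210 221]
37 [366.7 197.7] [206 210 221]
40 [366.9 198.6] [201 206 217]
43 [367.1 199.5] [153 158 167]
46 [367.4 200.3] [70 75 84]
49 [367.6 201.2] [26 31 43]
52 [367.9 202.1] [30 37 46]
55 [368.1 203. ] [62 69 72]
58 [368.4 203.9] [62 72 72]
61 [368.6 204.7] [64 73 74]
64 [368.8 205.6] [62 72 73]
67 [369.1 206.5] [56 66 70]
70 [369.3 207.4] [44 59 78]
73 [369.6 208.3] [ 42  71 118]
```

{"api": "drive_tool", "payload": {"commands": [{"tx": 0.002, "ty": -0.01, "tz": 0, "yaw": 0, "hand": 0.02}, {"tx": 0.006, "ty": -0.035, "tz": 0, "yaw": 1, "hand": 0.02}, {"tx": 0.013, "ty": -0.07, "tz": 0, "yaw": 3, "hand": 0.02}, {"tx": 0.02, "ty": -0.11, "tz": 0, "yaw": 5, "hand": 0.02}, {"tx": 0.027, "ty": -0.15, "tz": 0, "yaw": 7, "hand": 0.02}, {"tx": 0.034, "ty": -0.19, "tz": 0, "yaw": 9, "hand": 0.02}, {"tx": 0.041, "ty": -0.23, "tz": 0, "yaw": 11, "hand": 0.02}, {"tx": 0.048, "ty": -0.27, "tz": 0, "yaw": 13, "hand": 0.02}, {"tx": 0.055, "ty": -0.31, "tz": 0, "yaw": 15, "hand": 0.02}, {"tx": 0.062, "ty": -0.35, "tz": 0, "yaw": 17, "hand": 0.02}, {"tx": 0.069, "ty": -0.39, "tz": 0, "yaw": 18, "hand": 0.02}, {"tx": 0.075, "ty": -0.42, "tz": 0, "yaw": 18.1, "hand": 0.02}, {"tx": 0.078, "ty": -0.435, "tz": 0, "yaw": 18.1, "hand": 0.02}, {"tx": 0.079, "ty": -0.441, "tz": 0, "yaw": 18.1, "hand": 0.02}, {"tx": 0.079, "ty": -0.441, "tz": 0, "yaw": 18.1, "hand": 0.02}, {"tx": 0.079, "ty": -0.441, "tz": 0, "yaw": 18.1, "hand": 0.02}, {"tx": 0.079, "ty": -0.441, "tz": 0, "yaw": 18.1, "hand": 0.02}], "force": 60}}

```text
time: 21.45
tool_pos: [0.5852, -0.2235, 0.1392]
tool_rot: [-0.359, -3.121, -0.002]
ft_force: [0.4, 0.2, -1.7]
gripper_width: 0.0329
finger_force: 59.9
```

Run:
```python
from h import *
plan([G(.621,-.086,.03),G(.621,-.086,.0155)],180+np.degrees(GY))
```

```text
t 21.45 p [ 0.5852 -0.2235  0.1392] xdir 166.89 gauge 0.6209 -0.0836 ft [ 0.42  0.25 -1.67] w 0.0329 ff 59.9 tz. [-2.0e-04  1.1e-03 -1.0e+00]
[ 0.5848 -0.2259  0.03  ] [ -0.2  -2.5 109.2]
[ 0.5848 -0.2259  0.0155] [ -0.2  -2.6 123.7]
yaw cmd 0.1276706045128435
```

{"api": "drive_tool", "payload": {"commands": [{"tx": 0, "ty": 0, "tz": 0.02, "yaw": 0, "hand": 0.02}, {"tx": 0, "ty": 0, "tz": 0.045, "yaw": 0, "hand": 0.02}, {"tx": 0, "ty": 0, "tz": 0.07, "yaw": 0, "hand": 0.02}, {"tx": 0, "ty": 0, "tz": 0.09, "yaw": 0, "hand": 0.02}, {"tx": 0, "ty": 0, "tz": 0.1, "yaw": 0, "hand": 0.02}, {"tx": 0, "ty": 0, "tz": 0.107, "yaw": 0, "hand": 0.02}, {"tx": 0, "ty": 0, "tz": 0.11, "yaw": 0, "hand": 0.02}, {"tx": 0, "ty": 0, "tz": 0.11, "yaw": 0, "hand": 0.02}, {"tx": 0, "ty": 0, "tz": 0.11, "yaw": 0, "hand": 0.02}], "force": 60}}

```text
time: 22.35
tool_pos: [0.5853, -0.2259, 0.0303]
tool_rot: [0.363, 3.119, -0.0]
ft_force: [0.3, 0.4, -2.1]
gripper_width: 0.0323
finger_force: 59.8
```

Run:
```python
from h import *
plan([G(.621,-.086,.022),G(.621,-.086,.0155)],180+np.degrees(GY))
```

```text
t 22.35 p [ 0.5853 -0.2259  0.0303] xdir 166.73 gauge 0.6215 -0.0859 ft [ 0.28  0.37 -2.13] w 0.0323 ff 59.8 tz. [ 1.4e-03 -4.0e-04 -1.0e+00]
[ 0.5848 -0.2259  0.022 ] [ 0.5 -0.1  8.3]
[ 0.5848 -0.2259  0.0155] [ 0.5 -0.1 14.8]
yaw cmd -0.03691392384064329
```

{"api": "drive_tool", "payload": {"commands": [{"tx": 0, "ty": 0, "tz": 0.003, "yaw": 0, "hand": 0.02}, {"tx": 0, "ty": 0, "tz": 0.006, "yaw": 0, "hand": 0.02}, {"tx": 0, "ty": 0, "tz": 0.008, "yaw": 0, "hand": 0.02}, {"tx": 0, "ty": 0, "tz": 0.009, "yaw": 0, "hand": 0.02}]}}

```text
time: 22.75
tool_pos: [0.5845, -0.2256, 0.0202]
tool_rot: [-0.363, -3.12, -0.0]
ft_force: [-0.7, -0.3, -2.7]
gripper_width: 0.0324
finger_force: 59.8
```

{"api": "drive_tool", "payload": {"commands": [{"tx": 0, "ty": 0, "tz": 0.001, "yaw": 0, "hand": 0.02}, {"tx": 0, "ty": 0, "tz": 0.002, "yaw": 0, "hand": 0.02}]}}

```text
time: 22.95
tool_pos: [0.5847, -0.2257, 0.0184]
tool_rot: [0.363, 3.121, -0.0]
ft_force: [0.3, -0.6, -2.8]
gripper_width: 0.0323
finger_force: 59.8
```

{"api": "drive_tool", "payload": {"commands": [{"tx": 0, "ty": 0, "tz": 0.001, "yaw": 0, "hand": 0.02}, {"tx": 0, "ty": 0, "tz": 0.001, "yaw": 0, "hand": 0.02}]}}

```text
time: 23.15
tool_pos: [0.5846, -0.2258, 0.0174]
tool_rot: [-0.363, -3.12, 0.0]
ft_force: [0.2, -0.7, -1.6]
gripper_width: 0.0328
finger_force: 59.8
```

{"api": "drive_tool", "payload": {"commands": [{"tx": 0, "ty": 0, "tz": 0.001, "yaw": 0, "hand": 0.02}, {"tx": 0, "ty": 0, "tz": 0.001, "yaw": 0, "hand": 0.02}]}}

```text
time: 23.35
tool_pos: [0.5848, -0.2263, 0.0167]
tool_rot: [0.364, 3.12, -0.001]
ft_force: [-0.8, -1.3, -1.0]
gripper_width: 0.0322
finger_force: 59.9
```

{"api": "drive_tool", "payload": {"commands": [{"tx": 0, "ty": 0, "tz": 0.0005, "yaw": 0, "hand": 0.02}, {"tx": 0, "ty": 0, "tz": 0.0005, "yaw": 0, "hand": 0.02}]}}

```text
time: 23.55
tool_pos: [0.5849, -0.2265, 0.0164]
tool_rot: [0.364, 3.12, -0.001]
ft_force: [-0.0, -1.4, 3.4]
gripper_width: 0.0321
finger_force: 60.0
```

{"api": "drive_tool", "payload": {"commands": [{"tx": 0, "ty": -0.0008, "tz": 0, "yaw": 0, "hand": 0.02}, {"tx": 0, "ty": -0.001, "tz": 0.0005, "yaw": 0, "hand": 0.02}, {"tx": 0, "ty": -0.001, "tz": 0.0005, "yaw": 0, "hand": 0.02}]}}

```text
time: 23.85
tool_pos: [0.5847, -0.227, 0.0158]
tool_rot: [0.364, 3.12, -0.0]
ft_force: [-0.6, -2.5, 4.0]
gripper_width: 0.0326
finger_force: 60.4
```

Run:
```python
from h import *
plan([G(.621,-.086,.0155)],180+np.degrees(GY))
s=robot.get_state();f=s["ft_force"];m=s["moment"];print("gauge f",f[:2]@gx,f[:2]@gy,"m",m[:2]@gx,m[:2]@gy,m[2])
```

```text
t 23.85 p [ 0.5847 -0.227   0.0158] xdir 166.7 gauge 0.6212 -0.0871 ft [-0.6  -2.48  3.97] w 0.0326 ff 60.4 tz. [ 7.e-04 -3.e-04 -1.e+00]
[ 0.5848 -0.2259  0.0155] [0.2 1.1 0.3]
yaw cmd -0.06353568261729947
gauge f -0.019901521595049796 -2.552855711136692 m -0.41169278680408894 0.014402352074313125 -0.11255935233263606
```

{"api": "drive_tool", "payload": {"commands": [{"tx": 0, "ty": -0.0005, "tz": 0, "yaw": 0, "hand": 0.02}, {"tx": 0, "ty": -0.0008, "tz": 0, "yaw": 0, "hand": 0.02}, {"tx": 0, "ty": -0.0008, "tz": 0, "yaw": 0, "hand": 0.02}]}}

```text
time: 24.15
tool_pos: [0.5847, -0.227, 0.0158]
tool_rot: [0.363, 3.12, 0.001]
ft_force: [0.3, -1.0, 5.9]
gripper_width: 0.0325
finger_force: 60.4
```

{"api": "drive_tool", "payload": {"commands": [{"tx": 0, "ty": 0, "tz": 0.0005, "yaw": 0, "hand": 0.02}, {"tx": 0, "ty": 0, "tz": 0.0005, "yaw": 0, "hand": 0.02}]}}

```text
time: 24.35
tool_pos: [0.5848, -0.2271, 0.0157]
tool_rot: [0.363, 3.12, 0.001]
ft_force: [-1.6, -0.4, 8.6]
gripper_width: 0.0322
finger_force: 60.9
```

```bash
cat > f.py <<'E'
from h import *
F=[]
for i in range(4):
    s=robot.get_state();f=s["ft_force"];m=s["moment"];F.append([f[:2]@gx,f[:2]@gy,f[2],m[:2]@gx,m[:2]@gy,m[2]]);robot.camera("scene")
plan([],180+np.degrees(GY));print("gauge f,m",np.mean(F,0).round(3))
E
python3 f.py
```

```text
t 24.55 p [ 0.5848 -0.2271  0.0157] xdir 166.71 gauge 0.6212 -0.0872 ft [-0.49  0.31  7.91] w 0.0327 ff 60.9 tz. [ 9.e-04  8.e-04 -1.e+00]
yaw cmd -0.05213891528148906
gauge f,m [-1.782  0.033  8.608  0.     0.277 -0.268]
```

{"api": "drive_tool", "payload": {"commands": [{"tx": 0, "ty": 0, "tz": 0.0005, "yaw": 0.3, "hand": 0.02}, {"tx": 0, "ty": 0, "tz": 0.001, "yaw": 0.3, "hand": 0.02}, {"tx": 0, "ty": 0, "tz": 0.001, "yaw": 0.3, "hand": 0.02}]}}

```text
time: 24.85
tool_pos: [0.5849, -0.2272, 0.0155]
tool_rot: [0.371, 3.118, 0.002]
ft_force: [-3.7, 1.5, 15.6]
gripper_width: 0.0325
finger_force: 61.6
```

```bash
python3 f.py
python3 - <<'E'
from h import *
t=robot.camera("top");s=robot.camera("scene")
a=cv2.resize(t[150:250,335:415],None,fx=5,fy=5,interpolation=cv2.INTER_CUBIC);b=cv2.resize(s[165:265,175:254],None,fx=5,fy=5,interpolation=cv2.INTER_CUBIC)
cv2.imwrite("pics/f1.png",np.hstack([a,b]))
g=[.585,-.227,0];c=np.array(G(.621,-.087,.075))
S=lambda P:((proj("scene",P)-[175,165]+.5)*5-.5+[400,0]).round(0).tolist()
x=np.r_[gx,0];print("S near end c, top; far",S([c+.055*x,c+.055*x+[0,0,.017],c-.055*x,c-.055*x+[0,0,.017]]))
E
```

```text
t 25.05 p [ 0.5849 -0.2272  0.0155] xdir 166.44 gauge 0.6214 -0.0872 ft [-3.28  1.12 14.44] w 0.0324 ff 61.6 tz. [ 0.0013  0.001  -1.    ]
yaw cmd -0.3278535554542259
gauge f,m [-3.719  0.622 15.485  0.119  0.81  -0.091]
S near end c, top; far [[547.0, 272.0], [544.0, 256.0], [602.0, 131.0], [599.0, 114.0]]
```

View pics/f1.png

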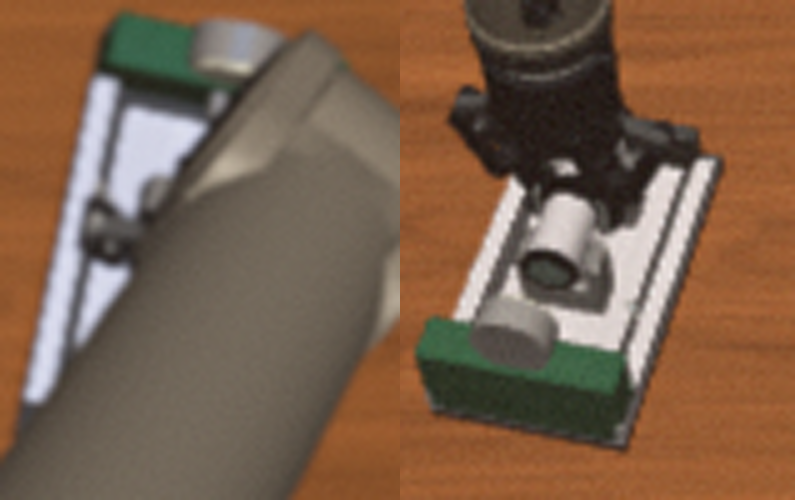

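The view shows the barrel lying along the V. Its near end is at (549,268) against a predicted (547,272), and the drawer front is still at the rail ends. I'll press a little more firmly and check the balance.

{"api": "drive_tool", "payload": {"commands": [{"tx": 0, "ty": 0.0002, "tz": 0.0005, "yaw": 0.1, "hand": 0.02}, {"tx": 0, "ty": 0.0002, "tz": 0.001, "yaw": 0.1, "hand": 0.02}, {"tx": 0, "ty": 0.0002, "tz": 0.001, "yaw": 0.1, "hand": 0.02}, {"tx": 0, "ty": 0.0002, "tz": 0.001, "yaw": 0.1, "hand": 0.02}, {"tx": 0, "ty": 0.0002, "tz": 0.001, "yaw": 0.1, "hand": 0.02}]}}

```text
time: 25.65
tool_pos: [0.585, -0.2272, 0.0154]
tool_rot: [0.373, 3.118, 0.002]
ft_force: [-6.4, 2.3, 23.2]
gripper_width: 0.0325
finger_force: 62.4
```

```bash
python3 f.py; python3 f.py
```

```text
t 25.85 p [ 0.585  -0.2272  0.0154] xdir 166.34 gauge 0.6215 -0.0872 ft [-7.49  2.53 22.54] w 0.0327 ff 62.4 tz. [ 0.0016  0.0012 -1.    ]
yaw cmd -0.42219009538101204
gauge f,m [-6.756  1.01  23.128  0.208  1.423  0.031]
t 26.05 p [ 0.585  -0.2272  0.0154] xdir 166.34 gauge 0.6215 -0.0872 ft [-6.62  2.78 23.6 ] w 0.0324 ff 62.4 tz. [ 0.0016  0.0012 -1.    ]
yaw cmd -0.42131104398762886
gauge f,m [-7.2200e+00  1.1030e+00  2.3421e+01  2.1400e-01  1.4210e+00  8.0000e-03]
```

```bash
python3 -c "
from plant import robot
print(robot.sign_off())"
```

```text
the job is handed in; nothing more can be done
None
```

I handed the job in at about 26 s: the drawer is home (judged from a solid stop at about 12 N and the pictures) and the barrel is held centred in the V at about 23 N down with almost no sideways force; a z-check touch on the bench briefly reached about 70 N.

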